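# Sort the tagged photo frames into their nests

## Robot

A 7-joint arm with a two-finger parallel gripper is mounted at the origin on the work surface. World frame = base frame: x ahead of the robot, y to its left, z up, the work surface at z = 0. Lengths are in m, angles in rad, forces in N, time in s.
With the tool pointing down it reaches from about 0.4 to 0.875 m from the base axis. Payload 6.5 kg.
Tool frame: the origin (TCP) lies at the very end of the fingers, on their centre line; the grasp point (between the pads) lies env.tcp_to_grasp behind it (env.tcp_to_grasp is the distance from the TCP to the grasp point, in m); z points along the fingers, y is the line along which they close (so a half turn about z gives the same grasp; the last joint's range is limited). The gripper opens to 88 mm and grips with 3 to 60 N. Pads are 18 mm wide; open, the fingers measure 123 mm over their backs; the gripper's body (75 mm by 187 mm) begins 45 mm behind the grasp point.
Start: joints at [-1.284, 0.536, -0.004, 1.538, 0.003, 1.067, -0.071], TCP at [0.225, 0.61, 0.239] pointing down, gripper open.
Joint ranges: [-2.7, 2.7], [-0.37, 2.16], [-1.27, 1.26], [0.24, 2.4], [-1.31, 4.45], [0.19, 1.91], [-2.76, 2.76]. Speed limits (rad/s): [2.39, 2.39, 3.14, 3.14, 3.14, 3.14, 3.14].

## Interface

Orientations are given as [roll, pitch, yaw] about the fixed x, y, z axes, in that order (R = Rz(yaw) Ry(pitch) Rx(roll)).
In Python, from rig import env gives the robot as it stands. The module is installed in compiled form; this text tells all that it offers.
- The arm moves only by the tool play_rows, never from a script. Its arguments are lists of equal length, an entry for each row: "slide": the shift along the tool's x, y, z each as a share of 0.025 m, from -1 to 1, a list of three; "rot": the turn, a rotation vector about the tool's x, y, z each as a share of 0.1 rad, from -1 to 1, a list of three; "hand": the opening, from 0 (shut) to 1 (fully open). A call has 1 to 8 rows; each row shifts and turns the commanded pose from where the row before left it, along the tool's axes as they then stand; what a row does not reach is not made up. A row lasts 1/12 s, in which the tool goes at most 41.7 mm and 7.16 degrees, less where a joint would pass 70% of its speed; a pose out of reach is approached as far as the arm can. A call with a number of a shift or a turn outside -1 to 1 is refused whole. A call with a gripper value outside its range is refused whole. The fingers move at their own pace and stop on an object; the grip force is fixed at half the most. Time passes only in rows, so rows that do not move let the fingers close. It gives the time, the measured TCP pose, the force, the opening and the grip force at its end, in the units of the state.
- env.read_state(): the state, without advancing time (a new reading comes with each control period).
- env.camera(name): name is "scene" or "top"; returns a dict with "frame" (400x640x3 uint8, red, green, blue), "intrinsics" (3x3 intrinsics, pixels), "k1" (the pictures are not rectified: a ray, as slopes to the right and down, at radius r is drawn at 1 + k1 r^2 times it, then the intrinsics apply), "world_from_camera" (4x4, takes a point from camera to world coordinates). Camera axes: x right, y up, looking along -z (the intrinsics and any distortion apply to the point x, -y, -z); pixel columns grow to the right and rows downward; lengths in m; the calibration is good to about 2 mm. A picture is of the moment at which its call begins. There is no depth.
- env.close_job(): hands the job in; it is judged then, once.
The state is a dict: "time_s": time; "joint_positions": joint angles; "qvel": joint speeds; "effort": joint torques, N m; "ee_pos": TCP position; "eef_rot": TCP orientation; "wrist_force": force on the tool from outside, world axes, zero at the start; "torque": the same for the moment, N m; "finger_gap": finger opening in m; "grip_force": force on a finger pad.
Only numpy, scipy, OpenCV 4.12 (cv2) and the standard library are available. Lean on these libraries where they do the work, as an engineer would, in place of code of your own. Each camera call takes 0.05 s, during which the arm holds its last target. There are 200 camera calls.

## Task

Sort the small photo frames on the desk by tag: slide the green-tagged one fully home into the nest with the green strip and the red-tagged one fully home into the nest with the red strip, each square against the back wall. Keep the frames down on the desk, do not lift them. Leave the yellow-tagged frame, which is still undecided, and everything else on the desk where it is.

Things in the scene. Friction and masses are not known exactly. Their poses are not given: they have to be found in the camera images.
- photo_green: framed print lying face up, 76 x 100 mm (x by y), 18 mm high, dark wooden rim, green tag (44 x 13 mm) on the rim's -x side. The rim (11 mm wide, 17 mm on the -x side) encloses a recess open upward, 48 (x) by 78 mm (y), its centre 3 mm along +x from the origin; the picture in it lies 6 mm above the desk, so fingertips put in the recess can drag the frame. Origin: centre of the underside
- photo_red: framed print lying face up, 76 x 100 mm (x by y), 18 mm high, dark wooden rim, red tag (44 x 13 mm) on the rim's -x side. The rim (11 mm wide, 17 mm on the -x side) encloses a recess open upward, 48 (x) by 78 mm (y), its centre 3 mm along +x from the origin; the picture in it lies 6 mm above the desk, so fingertips put in the recess can drag the frame. Origin: centre of the underside
- photo_yellow: framed print lying face up, 76 x 100 mm (x by y), 18 mm high, dark wooden rim, yellow tag (44 x 13 mm) on the rim's -x side. The rim (11 mm wide, 17 mm on the -x side) encloses a recess open upward, 48 (x) by 78 mm (y), its centre 3 mm along +x from the origin; the picture in it lies 6 mm above the desk, so fingertips put in the recess can drag the frame. Origin: centre of the underside
- nest_green: nest with the green strip on its back wall, fixed to the desk: grey three-sided fence 26 mm high, no floor, open toward its -x. Inside 114 mm wide (y); two 8 mm side walls from x = -28 (mouth) to +38 mm; inner face of the 14 mm back wall at x = +38 mm. Origin: on the desk, where a frame's centre lies when it is fully home and square (it then sticks out 10 mm at the mouth)
- nest_red: nest with the red strip on its back wall, fixed to the desk: grey three-sided fence 26 mm high, no floor, open toward its -x. Inside 114 mm wide (y); two 8 mm side walls from x = -28 (mouth) to +38 mm; inner face of the 14 mm back wall at x = +38 mm. Origin: on the desk, where a frame's centre lies when it is fully home and square (it then sticks out 10 mm at the mouth)
- stapler: bystander: blue and black stapler lying flat, 115 x 32 mm (x by y), 42 mm high; origin: centre of its underside
- eraser: bystander: white eraser with a blue sleeve, 42 x 20 x 12 mm; origin: centre of its underside
- sharpener: bystander: metal pencil sharpener, 26 x 16 x 12 mm; origin: centre of its underside
- figurine: bystander: white ceramic figurine, round, 48 mm across the foot, 110 mm high; origin: centre of its underside
- mug: bystander: blue mug, 78 mm across, 90 mm high, handle toward its +y; origin: centre of its underside
- tablet_box: bystander: small upright white box with an orange band, 30 x 45 mm, 62 mm high; origin: centre of its underside
Things that resemble listed ones, but are neither listed nor needed, are in the scene too. Leave any purple look-alike of the photo_red alone.

How it is judged:
At the end, for the whole second after the job is handed in: Green-tagged frame in the green nest, red-tagged one in the red nest, each flat, at rest, within 8 mm of the back wall, 12 mm of the middle, and square to the nest within 0.1 rad; yellow-tagged frame within 20 mm and bystanders within 25 mm of their starts (x of photo_green in the frame of nest_green between -0.008 and 0.004 m and y of photo_green in the frame of nest_green between -0.012 and 0.012 m and angle between the x axis of photo_green and the x axis of nest_green, either way round below 0.1 rad and height (world z) of each of photo_green, photo_red below 0.005 m and angle between each of photo_green, photo_red's own z axis and vertical below 0.05 rad and linear speed of each of photo_green, photo_red below 0.02 m/s and x of photo_red in the frame of nest_red between -0.008 and 0.004 m and y of photo_red in the frame of nest_red between -0.012 and 0.012 m and angle between the x axis of photo_red and the x axis of nest_red, either way round below 0.1 rad and distance of photo_yellow from where it was at the start of the episode below 0.02 m and distance of each of stapler, eraser, sharpener, figurine, mug, tablet_box from where it was at the start of the episode below 0.025 m); the robot touches nothing.
It fails at once if a frame is lifted off the desk (its underside's centre more than 20 mm up) (height (world z) of any of photo_green, photo_red, photo_yellow above 0.02 m).
It fails at once if the yellow-tagged frame is moved more than 30 mm (distance of photo_yellow from where it was at the start of the episode above 0.03 m).
It fails at once if a bystander is moved more than 40 mm (distance of any of stapler, eraser, sharpener, figurine, mug, tablet_box from where it was at the start of the episode above 0.04 m).
It also fails if it takes over 72 s, if anything falls off the work surface, if the arm or the gripper's body presses on something with over 40 N, if the wrist force passes 120 N, or if a joint passes its speed limit or range.

## Working session

There is one attempt and no reset: what is moved stays moved. The work goes in short steps, Python scripts to look and compute and a tool call to move; the robot and the scene stay as the last step left them, time stands still between calls to the robot, and variables do not carry over. Pictures are saved under pics/ and viewed, at most 10 in all, crops included, and the job is handed in when it is done.

Besides the shell and the picture viewer there is one more tool, called after "Emit:" in YAML: its name, and indented under it one key for each argument. play_rows: Moves the arm, as the interface text tells. Its arguments: {"type":"object","properties":{"slide":{"type":"array"},"rot":{"type":"array"},"hand":{"type":"array"}},"required":["slide","rot","hand"]}

```bash
mkdir -p pics; cat > h.py <<'E'
import numpy as np, cv2
from rig import env
def shot(name,fn=None):
    c=env.camera(name)
    if fn: cv2.imwrite('pics/'+fn,c['frame'][:,:,::-1])
    return c
def ray(c,uv):
    K=c['intrinsics'];T=c['world_from_camera'];k=c['k1']
    d=np.array([(uv[0]-K[0][2])/K[0][0],(uv[1]-K[1][2])/K[1][1]]);s=d.copy()
    for _ in range(30): s=d/(1+k*(s@s))
    v=T[:3,:3]@np.array([s[0],-s[1],-1]); return T[:3,3],v
def onz(c,uv,z):
    o,v=ray(c,uv); return o+v*(z-o[2])/v[2]
def proj(c,P):
    K=c['intrinsics'];T=c['world_from_camera'];p=T[:3,:3].T@(np.array(P)-T[:3,3])
    s=np.array([p[0],-p[1]])/-p[2]; s=s*(1+c['k1']*(s@s)); return np.array([K[0][0]*s[0]+K[0][2],K[1][1]*s[1]+K[1][2]])
E
python3 - <<'E'
from h import *
for n in('top','scene'):
    c=shot(n,n+'0.png');print(n,c['intrinsics'].tolist(),c['k1'],c['world_from_camera'].round(3).tolist())
s=env.read_state();print(s);print(env.tcp_to_grasp)
E
```

```text
top [[360.88950531115375, 0.0, 326.37649357341763], [0.0, 360.88950531115375, 191.1376029744929], [0.0, 0.0, 1.0]] -0.029121572893793628 [[-0.028, 0.986, -0.162, 0.363], [-1.0, -0.028, -0.002, 0.001], [-0.006, 0.162, 0.987, 0.973], [0.0, 0.0, 0.0, 1.0]]
scene [[515.2721096675779, 0.0, 315.22409003845127], [0.0, 515.2721096675779, 201.2180933596882], [0.0, 0.0, 1.0]] -0.16099387880658397 [[0.882, -0.337, 0.329, 1.003], [0.471, 0.651, -0.596, -0.925], [-0.014, 0.68, 0.733, 1.164], [0.0, 0.0, 0.0, 1.0]]
{'time_s': 0.1, 'joint_positions': array([-1.28421221,  0.537105  , -0.00441436,  1.53874837,  0.00261265,
        1.06728671, -0.07118096]), 'qvel': array([ 6.94236210e-04, -3.26934572e-03,  6.84200809e-04, -3.40442503e-05,
        2.27620918e-03,  4.42026201e-04,  2.17913191e-04]), 'effort': array([ 2.21233720e-03, -5.72071445e+01,  9.93703455e-01, -2.52226639e+01,
       -5.61399234e-02,  1.34815875e-02,  6.45914247e-05]), 'ee_pos': array([0.22442459, 0.60945114, 0.23792758]), 'eef_rot': array([-3.14005680e+00,  1.37436411e-04,  2.78888458e+00]), 'wrist_force': array([ 0.43876895, -0.66219244,  0.38152141]), 'torque': array([-0.02857304,  0.01022335, -0.02321555]), 'grip_force': 0.0, 'finger_gap': 0.0885185681334051}
0.0187
```

View pics/top0.png

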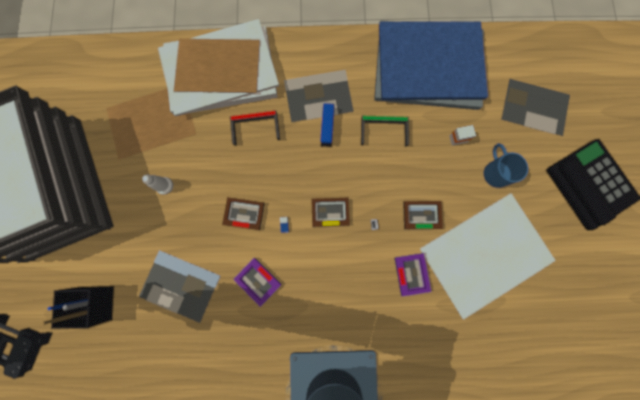

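View pics/scene0.png

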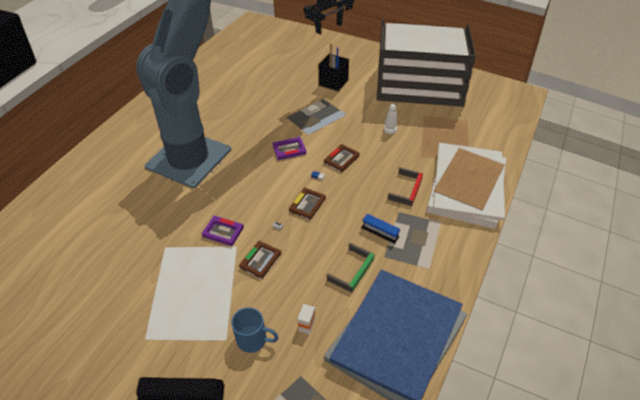

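The top view shows dark frames with a red tag at (244,213), yellow at (331,212) and green at (423,215). The nests are red at (256,128) and green at (386,130). There are purple look-alikes with red tags at (258,282) and (413,273), which I'll leave alone. The dark-rimmed red and green frames fit the description. Next I'll measure and make a confirming crop.

```bash
cat > meas.py <<'E'
from h import *
def masks(c):
    h=cv2.cvtColor(c['frame'],cv2.COLOR_RGB2HSV);H,S,V=[h[:,:,i].astype(int) for i in range(3)]
    return dict(red=((H<6)|(H>174))&(S>170)&(V>110),green=(H>50)&(H<75)&(S>120)&(V>60),yellow=(H>24)&(H<33)&(S>170)&(V>120)),(H,S,V)
def blobs(m,amin=8):
    n,l,s,ce=cv2.connectedComponentsWithStats(m.astype(np.uint8))
    return [(s[i,4],ce[i],l==i) for i in range(1,n) if s[i,4]>=amin]
def tri(c1,u1,c2,u2):
    o1,v1=ray(c1,u1);o2,v2=ray(c2,u2)
    t=np.linalg.lstsq(np.c_[v1,-v2],o2-o1,rcond=None)[0];a=o1+v1*t[0];b=o2+v2*t[1]
    return (a+b)/2,np.linalg.norm(a-b)
E
python3 - <<'E'
from meas import *
ct,cs=shot('top'),shot('scene')
for n,c in(('top',ct),('scene',cs)):
    m,_=masks(c)
    for k in m:
        print(n,k,[(int(a),ce.round(1).tolist(),onz(c,ce,.018)[:2].round(3).tolist()) for a,ce,_ in blobs(m[k])])
f=ct['frame'][100:310,205:455]
cv2.imwrite('pics/crop.png',cv2.resize(f,None,fx=2.8,fy=2.8,interpolation=cv2.INTER_CUBIC)[:,:,::-1])
E
```

```text
top red [(161, [252.7, 115.2], [0.74, 0.202]), (67, [240.5, 224.2], [0.438, 0.233]), (52, [264.5, 273.5], [0.308, 0.17]), (49, [401.7, 276.2], [0.292, -0.185])]
top green [(168, [384.9, 118.1], [0.721, -0.165]), (341, [589.7, 153.2], [0.605, -0.727]), (66, [423.8, 225.5], [0.421, -0.252])]
top yellow [(85, [330.4, 223.0], [0.434, -0.005])]
scene red [(41, [334.5, 152.1], [0.441, 0.233]), (19, [290.8, 151.6], [0.31, 0.169]), (101, [415.6, 186.8], [0.738, 0.205]), (31, [226.6, 221.0], [0.294, -0.184])]
scene green [(51, [251.1, 253.0], [0.422, -0.25]), (143, [361.3, 270.4], [0.719, -0.162])]
scene yellow [(27, [298.4, 198.0], [0.436, -0.005])]
```

View pics/crop.png

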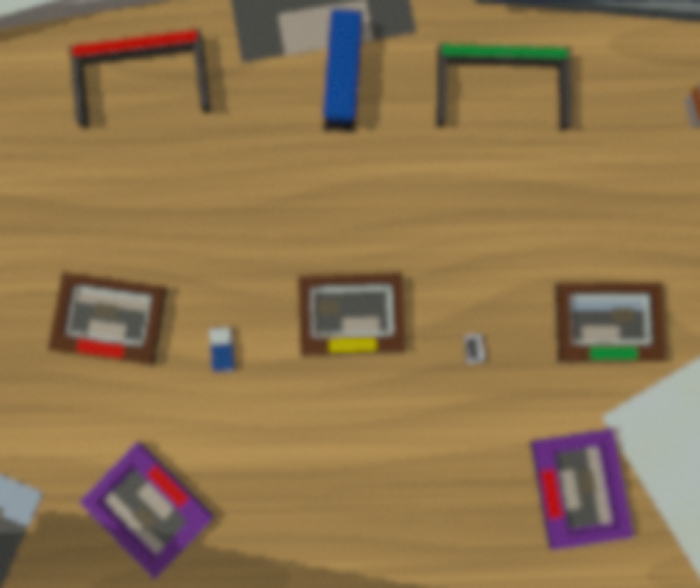

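The crop confirms it: the frames with dark brown rims, red-tagged at left and green-tagged at right, are the targets. The purple-rimmed ones are decoys. Next come angles, heights and centres.

```bash
cat >> meas.py <<'E'
def rect(c,m,z):
    ct=max(cv2.findContours(m.astype(np.uint8),cv2.RETR_EXTERNAL,cv2.CHAIN_APPROX_NONE)[0],key=cv2.contourArea)
    P=np.array([onz(c,p[0].astype(float),z)[:2]*1000 for p in ct],np.float32)
    (x,y),(w,h),a=cv2.minAreaRect(P)
    if w<h: w,h,a=h,w,a+90
    a=(a-90+90)%180-90   # angle of long side relative to +y => yaw
    return round(x,1),round(y,1),round(w,1),round(h,1),round(a,2)
def frames(c,near):
    m,(H,S,V)=masks(c)
    out={}
    for k,(px,z) in near.items():
        x0,y0=[int(v) for v in px]; w=np.zeros(H.shape,bool); w[y0-26:y0+24,x0-30:x0+30]=1
        b=((H<14)|(H>170))&(S>85)&(V<115)
        bb=max(blobs((b|m[k])&w),key=lambda t:t[0]); out[k]=rect(c,bb[2],z)
    return out
def nest(c,k,px):
    m,_=masks(c); b=min(blobs(m[k]),key=lambda t:np.hypot(*(t[1]-px))); return rect(c,b[2],.026)
E
python3 - <<'E'
from meas import *
ct,cs=shot('top'),shot('scene')
for n,a,b in(('tagR',(240.5,224.2),(334.5,152.1)),('tagG',(423.8,225.5),(251.1,253)),('tagY',(330.4,223),(298.4,198)),('stripR',(252.7,115.2),(415.6,186.8)),('stripG',(384.9,118.1),(361.3,270.4))):
    p,e=tri(ct,a,cs,b);print(n,p.round(4),round(e,4))
print(frames(ct,dict(red=((244,213),.014),yellow=((331,212),.014),green=((423,215),.014))))
print(frames(cs,dict(red=((342,157),.014),green=((260,259),.014))))
for k,p,q in(('red',(252,115),(415,187)),('green',(385,118),(361,270))): print(k,nest(ct,k,p),nest(cs,k,q))
# dark grey side walls
_,(H,S,V)=masks(ct); w=(S<110)&(V<75); 
for x0 in(225,355):
    q=np.zeros_like(w);q[118:150,x0:x0+62]=1
    for a,ce,mm in blobs(w&q,20):
        print(x0,a,ce.round(1),rect(ct,mm,.026),onz(ct,ce,.026)[:2].round(4))
E
```

```text
tagR [0.4388 0.2343 0.0159] 0.0021
tagG [ 0.4216 -0.2508  0.0186] 0.0024
tagY [ 0.4352 -0.0047  0.0165] 0.0017
stripR [0.7391 0.2017 0.0211] 0.0004
stripG [ 0.7199 -0.1642  0.0214] 0.0009
{'red': (466.6, 227.2, 98.1, 71.3, -10.44), 'yellow': (465.4, -5.3, 94.9, 70.0, 0.42), 'green': (449.6, -251.8, 97.6, 69.6, -0.95)}
{'red': (469.5, 224.4, 109.1, 78.9, -8.25), 'green': (452.8, -253.7, 106.0, 78.5, -1.16)}
red (737.3, 200.1, 122.9, 10.5, 5.66) (740.3, 201.6, 121.0, 12.9, 6.33)
green (717.3, -163.8, 121.3, 11.3, -3.61) (722.8, -165.5, 124.4, 14.6, -2.33)
225 130 [240.8 126.6] (713.9, 222.3, 117.3, 57.7, 38.42) [0.7053 0.2333]
225 39 [277.3 127.6] (698.5, 132.5, 58.6, 5.5, -82.46) [0.6992 0.1327]
355 190 [387.1 126.6] (677.1, -161.4, 126.2, 68.5, -3.37) [ 0.6932 -0.1684]
```

Heights agree: tags are 16–18 mm up and strips about 21 mm (the nest is 26 mm high). The nest origins come out at red (0.693, 0.196, +0.105 rad) and green (0.675, -0.162, -0.05 rad). The frames are red (0.468, 0.226, -0.16) and green (0.451, -0.2525, -0.02). I'll turn the tool first, then move above the red recess.

Emit:
play_rows:
  slide:
    - [0,0,0]
    - [0,0,0]
    - [-0.7,-0.8,0]
    - [-0.8,-0.85,0]
    - [-0.8,-0.85,0]
    - [-0.8,-0.85,0]
    - [-0.8,-0.85,0]
    - [-0.8,-0.85,0]
  rot:
    - [0,0,-0.95]
    - [0,0,-0.95]
    - [0,0,0]
    - [0,0,0]
    - [0,0,0]
    - [0,0,0]
    - [0,0,0]
    - [0,0,0]
  hand: [0.15,0.15,0.15,0.15,0.15,0.15,0.15,0.15]

```text
time_s: 0.97
ee_pos: [0.3207, 0.4651, 0.2388]
eef_rot: [3.142, 0.0, 2.979]
wrist_force: [1.0, 0.2, -0.2]
finger_gap: 0.0372
grip_force: 0.0
```

Emit:
play_rows:
  slide:
    - [-0.8,-0.85,0]
    - [-0.8,-0.85,0]
    - [-0.8,-0.85,0]
    - [-0.8,-0.85,0]
    - [-0.8,-0.85,0]
    - [-0.8,-0.85,0]
    - [-0.8,-0.85,0]
    - [0,0,0]
  rot:
    - [0,0,0]
    - [0,0,0]
    - [0,0,0]
    - [0,0,0]
    - [0,0,0]
    - [0,0,0]
    - [0,0,0]
    - [0,0,0]
  hand: [0.15,0.15,0.15,0.15,0.15,0.15,0.15,0.15]

```text
time_s: 1.63
ee_pos: [0.4379, 0.2909, 0.2389]
eef_rot: [-3.139, 0.002, 2.97]
wrist_force: [0.3, -0.7, 1.0]
finger_gap: 0.0133
grip_force: 0.0
```

Emit:
play_rows:
  slide:
    - [-0.65,-0.8,0]
    - [-0.65,-0.8,0]
    - [-0.65,-0.8,0]
    - [0,0,1]
    - [0,0,1]
    - [0,0,1]
    - [0,0,1]
    - [0,0,0]
  rot:
    - [0,0,0]
    - [0,0,0]
    - [0,0,0]
    - [0,0,0]
    - [0,0,0]
    - [0,0,0]
    - [0,0,0]
    - [0,0,0]
  hand: [0.15,0.15,0.15,0.15,0.15,0.15,0.15,0.15]

```text
time_s: 2.3
ee_pos: [0.4696, 0.2287, 0.1348]
eef_rot: [-3.137, -0.006, 2.979]
wrist_force: [-0.9, -0.5, 0.3]
finger_gap: 0.0135
grip_force: 0.0
```

Emit:
play_rows:
  slide:
    - [0,0,1]
    - [0,0,1]
    - [0,0,1]
    - [0,0,0]
    - [0,0,0]
  rot:
    - [0,0,0]
    - [0,0,0]
    - [0,0,0]
    - [0,0,0]
    - [0,0,0]
  hand: [0.15,0.15,0.15,0.15,0.15]

```text
time_s: 2.72
ee_pos: [0.4723, 0.2299, 0.0641]
eef_rot: [-3.141, -0.001, 2.979]
wrist_force: [-0.0, -0.2, 0.7]
finger_gap: 0.0135
grip_force: 0.0
```

```bash
python3 - <<'E'
from meas import *
c=shot('top');s=shot('scene');p=env.read_state();print(p['ee_pos'],p['eef_rot'])
a=cv2.resize(c['frame'][150:260,190:330],(560,440),interpolation=cv2.INTER_CUBIC)
b=cv2.resize(s['frame'][90:200,290:350],(240,440),interpolation=cv2.INTER_CUBIC)
cv2.imwrite('pics/r1.png',np.hstack([a,b])[:,:,::-1])
E
```

```text
[0.47365775 0.23048587 0.0655655 ] [3.14002569e+00 1.93163993e-03 2.97885497e+00]
```

View pics/r1.png

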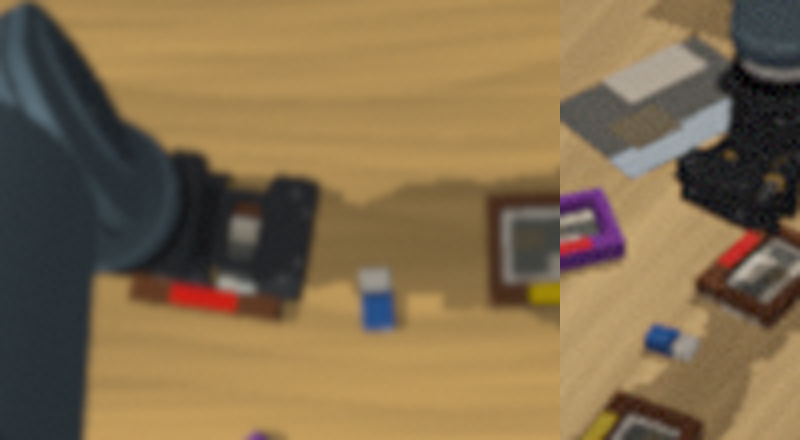

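The gripper sits over the red frame's recess, with the red tag still visible below it at about (205,298) in the crop. Now a small correction, then lower into the recess and spread the fingers.

Emit:
play_rows:
  slide:
    - [-0.14,-0.2,0.7]
    - [0,0,0.7]
    - [0,0,0.4]
    - [0,0,0.36]
    - [0,0,0]
    - [0,0,0]
    - [0,0,0]
    - [0,0,0]
  rot:
    - [0,0,0]
    - [0,0,0]
    - [0,0,0]
    - [0,0,0]
    - [0,0,0]
    - [0,0,0]
    - [0,0,0]
    - [0,0,0]
  hand: [0.15,0.15,0.15,0.15,0.15,0.4,0.45,0.45]

```text
time_s: 3.48
ee_pos: [0.4757, 0.2247, 0.0105]
eef_rot: [3.141, 0.001, 2.979]
wrist_force: [0.8, 0.4, 1.0]
finger_gap: 0.0311
grip_force: 0.0
```

Emit:
play_rows:
  slide:
    - [0,0,0]
    - [0,0,0]
    - [0,0,0]
    - [0,0,0]
    - [0,0,0]
    - [0,0,0]
  rot:
    - [0,0,0]
    - [0,0,0]
    - [0,0,0]
    - [0,0,0]
    - [0,0,0]
    - [0,0,0]
  hand: [0.47,0.47,0.47,0.47,0.47,0.47]

```text
time_s: 3.98
ee_pos: [0.4751, 0.2243, 0.0097]
eef_rot: [-3.142, 0.0, 2.979]
wrist_force: [0.4, 0.3, 0.3]
finger_gap: 0.0412
grip_force: 0.0
```

Emit:
play_rows:
  slide:
    - [-0.4,0,0]
    - [-0.4,0,0]
    - [-0.4,0,0]
    - [-0.4,0,0]
    - [-0.4,0,0]
    - [-0.4,0,0]
    - [-0.4,0,0]
    - [-0.4,0,0]
  rot:
    - [0,0,0]
    - [0,0,0]
    - [0,0,-0.45]
    - [0,0,-0.45]
    - [0,0,-0.45]
    - [0,0,-0.45]
    - [0,0,-0.45]
    - [0,0,-0.45]
  hand: [0.47,0.47,0.47,0.47,0.47,0.47,0.47,0.47]

```text
time_s: 4.65
ee_pos: [0.5553, 0.2172, 0.0096]
eef_rot: [-3.141, -0.001, -3.033]
wrist_force: [-3.0, 0.0, 1.7]
finger_gap: 0.0413
grip_force: 1.6
```

Emit:
play_rows:
  slide:
    - [-0.4,-0.2,0]
    - [-0.4,-0.2,0]
    - [-0.4,-0.2,0]
    - [-0.4,-0.2,0]
    - [-0.4,-0.2,0]
    - [-0.4,-0.2,0]
    - [-0.3,-0.2,0]
    - [0,0,0]
  rot:
    - [0,0,0]
    - [0,0,0]
    - [0,0,0]
    - [0,0,0]
    - [0,0,0]
    - [0,0,0]
    - [0,0,0]
    - [0,0,0]
  hand: [0.47,0.47,0.47,0.47,0.47,0.47,0.47,0.47]

```text
time_s: 5.32
ee_pos: [0.6281, 0.1883, 0.0099]
eef_rot: [-3.14, 0.002, -3.037]
wrist_force: [-0.3, -0.8, -0.6]
finger_gap: 0.0415
grip_force: 0.0
```

```bash
python3 - <<'E'
from meas import *
c=shot('top');s=shot('scene');p=env.read_state();print(p['ee_pos'],p['eef_rot'])
a=cv2.resize(c['frame'][90:220,200:320],(480,520),interpolation=cv2.INTER_CUBIC)
b=cv2.resize(s['frame'][120:250,350:430],(320,520),interpolation=cv2.INTER_CUBIC)
cv2.imwrite('pics/r2.png',np.hstack([a,b])[:,:,::-1])
E
```

```text
[0.62600339 0.18983779 0.00970303] [-3.14128095e+00  5.43703736e-04 -3.03534370e+00]
```

View pics/r2.png

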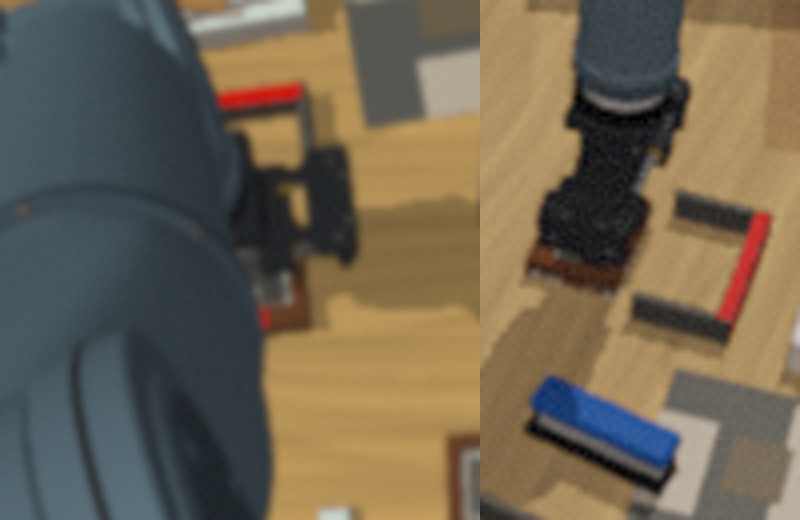

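The red frame sits squarely in front of the red nest: in the scene crop the frame's near side is at (530–615,275–290) and the mouth wall starts at (632,320). I'll check these two points in nest coordinates.

```bash
python3 - <<'E'
from h import *
c=shot('scene')
R=lambda a:np.array([[np.cos(a),-np.sin(a)],[np.sin(a),np.cos(a)]])
f=lambda u,v:((u-480)/4+350,v/4+120)
for n,p,z in(('frame front corner',(617,290),0),('frame back corner',(527,275),0),('wall mouth outer bottom',(632,322),0),('far wall mouth top outer',(678,192),.026)):
    w=onz(c,f(*p),z)[:2]; print(n,w.round(4),(R(.105).T@(w-[.693,.196])).round(4))
E
```

```text
frame front corner [0.6551 0.1532] [-0.0422 -0.0386]
frame back corner [0.5856 0.1357] [-0.1132 -0.0487]
wall mouth outer bottom [0.6787 0.1269] [-0.0214 -0.0672]
far wall mouth top outer [0.6642 0.2526] [-0.0228  0.0594]
```

Emit:
play_rows:
  slide:
    - [-0.4,-0.08,0]
    - [-0.4,0,0]
    - [-0.4,0,0]
    - [-0.4,0,0]
  rot:
    - [0,0,0]
    - [0,0,0]
    - [0,0,0]
    - [0,0,0]
  hand: [0.47,0.47,0.47,0.47]

```text
time_s: 5.8
ee_pos: [0.6646, 0.1932, 0.0095]
eef_rot: [3.142, -0.002, -3.033]
wrist_force: [-1.9, 0.5, 0.4]
finger_gap: 0.0417
grip_force: 0.9
```

Emit:
play_rows:
  slide:
    - [-0.3,0,0]
    - [-0.3,0,0]
    - [-0.3,0,0]
  rot:
    - [0,0,0]
    - [0,0,0]
    - [0,0,0]
  hand: [0.47,0.47,0.47]

```text
time_s: 6.05
ee_pos: [0.6876, 0.1955, 0.0096]
eef_rot: [3.142, -0.001, -3.034]
wrist_force: [-1.1, 0.8, -0.2]
finger_gap: 0.0413
grip_force: 0.4
```

Emit:
play_rows:
  slide:
    - [-0.2,0,0]
    - [-0.2,0,0]
    - [-0.2,0,0]
    - [-0.15,0,0]
  rot:
    - [0,0,0]
    - [0,0,0]
    - [0,0,0]
    - [0,0,0]
  hand: [0.47,0.47,0.47,0.47]

```text
time_s: 6.38
ee_pos: [0.7069, 0.1972, 0.0097]
eef_rot: [-3.142, 0.0, -3.034]
wrist_force: [-1.5, -0.2, -0.0]
finger_gap: 0.0413
grip_force: 0.7
```

Emit:
play_rows:
  slide:
    - [-0.1,0,0]
    - [-0.1,0,0]
  rot:
    - [0,0,0]
    - [0,0,0]
  hand: [0.47,0.47]

```text
time_s: 6.55
ee_pos: [0.7091, 0.1974, 0.0095]
eef_rot: [-3.141, -0.006, -3.035]
wrist_force: [-15.2, -2.6, 12.5]
finger_gap: 0.0415
grip_force: 7.7
```

Emit:
play_rows:
  slide:
    - [-0.1,0,0]
    - [0,0,0]
  rot:
    - [0,0,0]
    - [0,0,0]
  hand: [0.47,0.47]

```text
time_s: 6.72
ee_pos: [0.7091, 0.1974, 0.0094]
eef_rot: [-3.141, -0.011, -3.035]
wrist_force: [-16.4, -2.5, 14.2]
finger_gap: 0.0416
grip_force: 8.6
```

Contact with the back wall is where it was expected. I'll back off, narrow the fingers and lift clear.

Emit:
play_rows:
  slide:
    - [-0.06,0,0]
    - [0,0,0]
    - [0.2,0,0]
    - [0.2,0,0]
    - [0,0,0]
    - [0,0,0]
    - [0,0,0]
    - [0,0,0]
  rot:
    - [0,0,0]
    - [0,0,0]
    - [0,0,0]
    - [0,0,0]
    - [0,0,0]
    - [0,0,0]
    - [0,0,0]
    - [0,0,0]
  hand: [0.47,0.47,0.47,0.47,0.25,0.25,0.25,0.25]

```text
time_s: 7.38
ee_pos: [0.7061, 0.197, 0.0098]
eef_rot: [3.142, 0.001, -3.035]
wrist_force: [-0.4, -0.3, 0.3]
finger_gap: 0.0221
grip_force: 0.0
```

Emit:
play_rows:
  slide:
    - [0,0,-0.5]
    - [0,0,-1]
    - [0,0,-1]
    - [0,0,-1]
    - [0,0,-1]
    - [0.5,0,-1]
    - [1,-0.5,0]
    - [1,-0.5,0]
  rot:
    - [0,0,0]
    - [0,0,0]
    - [0,0,0]
    - [0,0,0]
    - [0,0,0]
    - [0,0,0]
    - [0,0,0.6]
    - [0,0,0.6]
  hand: [0.15,0.15,0.15,0.15,0.15,0.15,0.15,0.15]

```text
time_s: 8.05
ee_pos: [0.6465, 0.1676, 0.1504]
eef_rot: [3.139, 0.005, 3.127]
wrist_force: [0.2, -1.3, -0.8]
finger_gap: 0.0129
grip_force: 0.0
```

Emit:
play_rows:
  slide:
    - [0.4,-0.9,0]
    - [0.4,-0.9,0]
    - [0.4,-0.9,0]
    - [0.4,-0.9,0]
    - [0.4,-0.9,0]
    - [0.4,-0.9,0]
    - [0.4,-0.9,0]
    - [0.4,-0.9,0]
  rot:
    - [0,0,0]
    - [0,0,0]
    - [0,0,0]
    - [0,0,0]
    - [0,0,0]
    - [0,0,0]
    - [0,0,0]
    - [0,0,0]
  hand: [0.15,0.15,0.15,0.15,0.15,0.15,0.15,0.15]

```text
time_s: 8.72
ee_pos: [0.5628, -0.0131, 0.1483]
eef_rot: [3.142, 0.002, 3.129]
wrist_force: [-0.0, -0.2, 0.1]
finger_gap: 0.0133
grip_force: 0.0
```

Emit:
play_rows:
  slide:
    - [0.4,-0.9,0]
    - [0.4,-0.9,0]
    - [0.4,-0.9,0]
    - [0.4,-0.9,0]
    - [0.4,-0.9,0]
    - [0.4,-0.9,0]
    - [0.4,-0.9,0]
    - [0,0,0]
  rot:
    - [0,0,0]
    - [0,0,0]
    - [0,0,0]
    - [0,0,0]
    - [0,0,0]
    - [0,0,0]
    - [0,0,0]
    - [0,0,0]
  hand: [0.15,0.15,0.15,0.15,0.15,0.15,0.15,0.15]

```text
time_s: 9.38
ee_pos: [0.4888, -0.1742, 0.1482]
eef_rot: [-3.139, -0.0, 3.122]
wrist_force: [0.4, -0.4, 0.2]
finger_gap: 0.0132
grip_force: 0.0
```

```bash
python3 - <<'E'
from meas import *
c=shot('top');s=shot('scene');p=env.read_state();print(p['ee_pos'],p['eef_rot'])
print(frames(c,dict(red=((254,130),.014),yellow=((331,212),.014))), nest(c,'red',(252,115)))
print(frames(s,dict(red=((405,187),.014))))
a=cv2.resize(c['frame'][90:220,200:320],(480,520),interpolation=cv2.INTER_CUBIC)
b=cv2.resize(s['frame'][120:250,350:430],(320,520),interpolation=cv2.INTER_CUBIC)
cv2.imwrite('pics/r3.png',np.hstack([a,b])[:,:,::-1])
E
```

```text
[ 0.4910832  -0.1695655   0.14808732] [-3.14121605e+00  1.35506600e-03  3.12653673e+00]
{'red': (700.7, 197.1, 127.0, 93.9, 5.93), 'yellow': (465.4, -5.3, 95.0, 69.9, 0.35)} (737.0, 200.0, 123.0, 11.1, 5.93)
{'red': (700.9, 204.3, 131.7, 87.9, 6.97)}
```

View pics/r3.png

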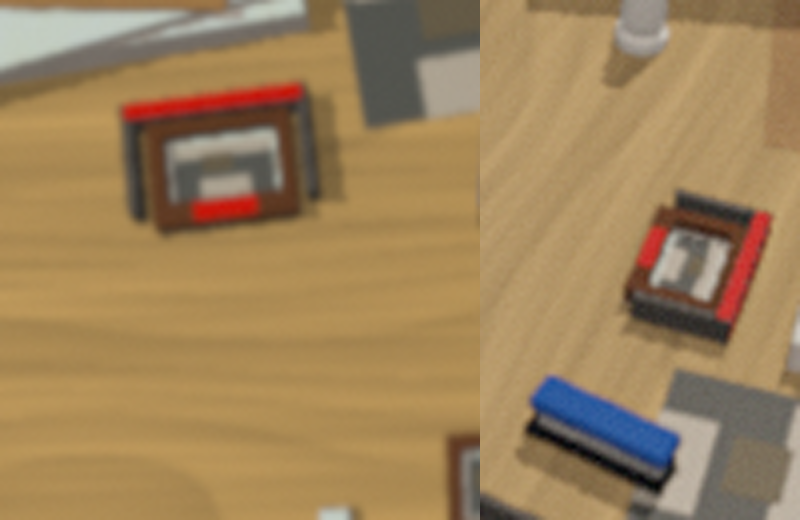

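The red frame is home, square against the red strip and centred between the walls. Now on to the green frame.

Emit:
play_rows:
  slide:
    - [0.3,-0.8,0]
    - [0.3,-0.8,0]
    - [0.3,-0.8,0]
    - [0.3,-0.8,0]
    - [0,0,1]
    - [0,0,1]
    - [0,0,1]
    - [0,0,0]
  rot:
    - [0,0,0]
    - [0,0,0]
    - [0,0,0]
    - [0,0,0]
    - [0,0,0]
    - [0,0,0]
    - [0,0,0]
    - [0,0,0]
  hand: [0.15,0.15,0.15,0.15,0.15,0.15,0.15,0.15]

```text
time_s: 10.15
ee_pos: [0.4585, -0.2456, 0.069]
eef_rot: [3.138, -0.005, 3.131]
wrist_force: [-0.3, -0.1, 0.8]
finger_gap: 0.0132
grip_force: 0.0
```

Emit:
play_rows:
  slide:
    - [0,0,0]
    - [0,0,0]
  rot:
    - [0,0,0]
    - [0,0,0]
  hand: [0.15,0.15]

```text
time_s: 10.32
ee_pos: [0.4612, -0.2479, 0.0734]
eef_rot: [-3.141, 0.002, 3.13]
wrist_force: [-0.6, 0.2, -0.6]
finger_gap: 0.0131
grip_force: 0.0
```

```bash
python3 - <<'E'
from meas import *
for _ in range(3):
  c=shot('top');p=env.read_state();print(p['ee_pos'],p['eef_rot'])
m,_=masks(c);print([(a,ce.round(1)) for a,ce,_ in blobs(m['green'])])
E
```

```text
[ 0.46134202 -0.24816843  0.07377983] [-3.14082351e+00  2.44102239e-03  3.12977181e+00]
[ 0.46129482 -0.24835582  0.07384721] [-3.14061319e+00  2.70059498e-03  3.12954291e+00]
[ 0.46114911 -0.24841569  0.0737689 ] [-3.14064970e+00  2.63743201e-03  3.12930560e+00]
[(np.int32(167), array([384.9, 118.1])), (np.int32(343), array([589.7, 153.2])), (np.int32(66), array([423.8, 225.5]))]
```

Emit:
play_rows:
  slide:
    - [0.08,-0.17,0.7]
    - [0,0,0.7]
    - [0,0,0.6]
    - [0,0,0.5]
    - [0,0,0]
    - [0,0,0]
    - [0,0,0]
    - [0,0,0]
  rot:
    - [0,0,0.06]
    - [0,0,0]
    - [0,0,0]
    - [0,0,0]
    - [0,0,0]
    - [0,0,0]
    - [0,0,0]
    - [0,0,0]
  hand: [0.15,0.15,0.15,0.15,0.15,0.4,0.47,0.47]

```text
time_s: 11.13
ee_pos: [0.4586, -0.2528, 0.0107]
eef_rot: [-3.141, 0.002, 3.123]
wrist_force: [0.1, -0.7, -0.3]
finger_gap: 0.031
grip_force: 0.0
```

Emit:
play_rows:
  slide:
    - [0,0,0]
    - [0,0,0]
    - [0,0,0]
    - [0,0,0]
    - [0,0,0]
    - [0,0,0]
  rot:
    - [0,0,0]
    - [0,0,0]
    - [0,0,0]
    - [0,0,0]
    - [0,0,0]
    - [0,0,0]
  hand: [0.47,0.47,0.47,0.47,0.47,0.47]

```text
time_s: 11.63
ee_pos: [0.4578, -0.2525, 0.0098]
eef_rot: [-3.142, 0.0, 3.123]
wrist_force: [-0.3, -0.5, -1.2]
finger_gap: 0.0415
grip_force: 0.0
```

Emit:
play_rows:
  slide:
    - [-0.4,0,0]
    - [-0.4,0,0]
    - [-0.3,0.5,0]
    - [-0.3,0.6,0]
    - [-0.3,0.6,0]
    - [-0.3,0.6,0]
    - [-0.3,0.6,0]
    - [-0.3,0.6,0]
  rot:
    - [0,0,0]
    - [0,0,0]
    - [0,0,0.18]
    - [0,0,0.18]
    - [0,0,0]
    - [0,0,0]
    - [0,0,0]
    - [0,0,0]
  hand: [0.47,0.47,0.47,0.47,0.47,0.47,0.47,0.47]

```text
time_s: 12.3
ee_pos: [0.5285, -0.167, 0.0099]
eef_rot: [-3.141, 0.001, 3.087]
wrist_force: [-0.3, -1.2, 1.1]
finger_gap: 0.0413
grip_force: 1.0
```

Emit:
play_rows:
  slide:
    - [-0.3,0.55,0]
    - [-0.3,0,0]
    - [-0.4,0,0]
    - [-0.4,0,0]
    - [-0.4,0,0]
    - [-0.4,0,0]
    - [0,0,0]
    - [0,0,0]
  rot:
    - [0,0,0]
    - [0,0,0]
    - [0,0,0]
    - [0,0,0]
    - [0,0,0]
    - [0,0,0]
    - [0,0,0]
    - [0,0,0]
  hand: [0.47,0.47,0.47,0.47,0.47,0.47,0.47,0.47]

```text
time_s: 12.97
ee_pos: [0.5833, -0.1574, 0.0097]
eef_rot: [-3.141, 0.001, 3.087]
wrist_force: [-0.1, 0.4, 0.5]
finger_gap: 0.0411
grip_force: 0.1
```

```bash
python3 - <<'E'
from meas import *
c=shot('top');s=shot('scene');p=env.read_state();print(p['ee_pos'],p['eef_rot'])
a=cv2.resize(c['frame'][90:220,330:450],(480,520),interpolation=cv2.INTER_CUBIC)
b=cv2.resize(s['frame'][210:340,300:380],(320,520),interpolation=cv2.INTER_CUBIC)
cv2.imwrite('pics/g2.png',np.hstack([a,b])[:,:,::-1])
E
```

```text
[ 0.58220469 -0.1572427   0.00960697] [-3.14135244e+00 -2.05819627e-04  3.08645265e+00]
```

View pics/g2.png

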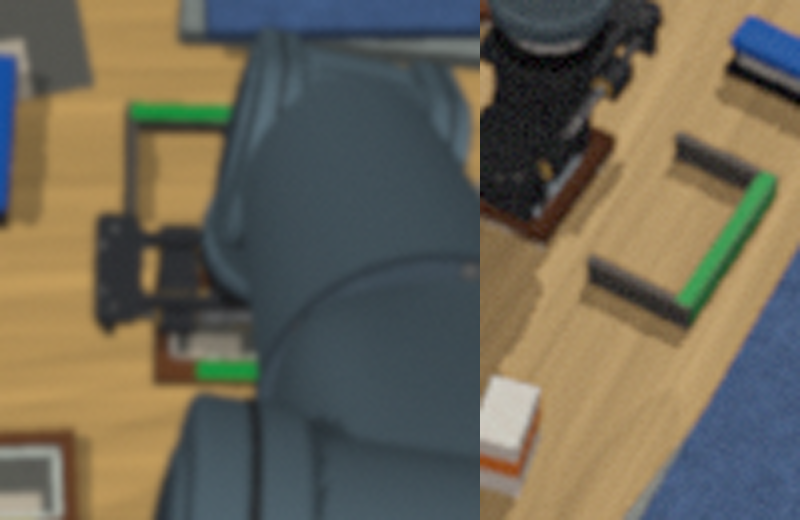

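The green frame is in front of the green nest. In the scene crop its front edge runs from (548,228) to (605,133), and the wall mouth tops are at (590,262) and (678,137). I'll check these numbers.

```bash
python3 - <<'E'
from h import *
c=shot('scene');t=-.055
R=np.array([[np.cos(t),-np.sin(t)],[np.sin(t),np.cos(t)]])
f=lambda u,v:((u-480)/4+300,v/4+210)
for n,p,z in(('frame front near',(550,229),.018),('frame front far',(610,134),.018),('near wall mouth top',(590,260),.026),('near wall end',(684,305),.026),('far wall mouth top',(678,136),.026)):
    w=onz(c,f(*p),z)[:2]; print(n,w.round(4),((w-[.675,-.1617])@R).round(4))
E
```

```text
frame front near [ 0.6093 -0.2068] [-0.0631 -0.0487]
frame front far [ 0.6085 -0.1148] [-0.069   0.0432]
near wall mouth top [ 0.6476 -0.2219] [-0.024  -0.0616]
near wall end [ 0.7187 -0.2254] [ 0.0471 -0.0612]
far wall mouth top [ 0.6543 -0.1002] [-0.024   0.0603]
```

Emit:
play_rows:
  slide:
    - [-0.4,0.02,0]
    - [-0.4,0.02,0]
    - [-0.4,0,0]
    - [-0.4,0,0]
    - [-0.4,0,0]
    - [-0.3,0,0]
  rot:
    - [0,0,0]
    - [0,0,0]
    - [0,0,0]
    - [0,0,0]
    - [0,0,0]
    - [0,0,0]
  hand: [0.47,0.47,0.47,0.47,0.47,0.47]

```text
time_s: 13.62
ee_pos: [0.6398, -0.159, 0.0096]
eef_rot: [3.141, -0.001, 3.087]
wrist_force: [-0.0, -0.3, 0.9]
finger_gap: 0.0412
grip_force: 0.6
```

Emit:
play_rows:
  slide:
    - [-0.3,0,0]
    - [-0.3,0,0]
    - [-0.3,0,0]
    - [-0.3,0,0]
  rot:
    - [0,0,0]
    - [0,0,0]
    - [0,0,0]
    - [0,0,0]
  hand: [0.47,0.47,0.47,0.47]

```text
time_s: 13.95
ee_pos: [0.6705, -0.1606, 0.0096]
eef_rot: [3.142, 0.0, 3.087]
wrist_force: [-0.7, -0.3, -0.3]
finger_gap: 0.0414
grip_force: 0.3
```

Emit:
play_rows:
  slide:
    - [-0.2,0,0]
    - [-0.2,0,0]
    - [-0.15,0,0]
    - [-0.1,0,0]
  rot:
    - [0,0,0]
    - [0,0,0]
    - [0,0,0]
    - [0,0,0]
  hand: [0.47,0.47,0.47,0.47]

```text
time_s: 14.28
ee_pos: [0.6866, -0.1615, 0.0097]
eef_rot: [-3.142, 0.0, 3.087]
wrist_force: [-1.4, 0.7, 1.8]
finger_gap: 0.0415
grip_force: 0.8
```

Emit:
play_rows:
  slide:
    - [-0.1,0,0]
    - [-0.1,0,0]
  rot:
    - [0,0,0]
    - [0,0,0]
  hand: [0.47,0.47]

```text
time_s: 14.45
ee_pos: [0.6897, -0.1617, 0.0095]
eef_rot: [3.141, -0.004, 3.087]
wrist_force: [-10.9, 1.6, 8.9]
finger_gap: 0.0415
grip_force: 5.4
```

Emit:
play_rows:
  slide:
    - [-0.1,0,0]
    - [0,0,0]
  rot:
    - [0,0,0]
    - [0,0,0]
  hand: [0.47,0.47]

```text
time_s: 14.62
ee_pos: [0.6897, -0.1617, 0.0094]
eef_rot: [3.141, -0.009, 3.086]
wrist_force: [-13.1, 2.2, 11.3]
finger_gap: 0.0416
grip_force: 6.7
```

Contact with the green back wall. I'll release as before, lift, and clear the view toward the robot's side.

Emit:
play_rows:
  slide:
    - [-0.06,0,0]
    - [0,0,0]
    - [0.2,0,0]
    - [0.2,0,0]
    - [0,0,0]
    - [0,0,0]
    - [0,0,0]
    - [0,0,0]
  rot:
    - [0,0,0]
    - [0,0,0]
    - [0,0,0]
    - [0,0,0]
    - [0,0,0]
    - [0,0,0]
    - [0,0,0]
    - [0,0,0]
  hand: [0.47,0.47,0.47,0.47,0.25,0.25,0.25,0.25]

```text
time_s: 15.28
ee_pos: [0.6856, -0.1613, 0.0098]
eef_rot: [3.142, 0.001, 3.087]
wrist_force: [-0.5, -0.0, 0.3]
finger_gap: 0.022
grip_force: 0.0
```

Emit:
play_rows:
  slide:
    - [0,0,-0.5]
    - [0,0,-1]
    - [0,0,-1]
    - [0,0,-1]
    - [0,0,-1]
    - [0,0,-1]
    - [1,0,-1]
    - [1,0,0]
  rot:
    - [0,0,0]
    - [0,0,0]
    - [0,0,0]
    - [0,0,0]
    - [0,0,0]
    - [0,0,0]
    - [0,0,0]
    - [0,0,0]
  hand: [0.15,0.15,0.15,0.15,0.15,0.15,0.15,0.15]

```text
time_s: 15.95
ee_pos: [0.6388, -0.1593, 0.1786]
eef_rot: [-3.14, 0.01, 3.087]
wrist_force: [0.2, 0.2, 0.5]
finger_gap: 0.0131
grip_force: 0.0
```

Emit:
play_rows:
  slide:
    - [1,0.8,0]
    - [1,0.8,0]
    - [1,0.8,0]
    - [1,0.8,0]
    - [1,0.8,0]
    - [1,0.8,0]
    - [0,0.8,0]
    - [0,0,0]
  rot:
    - [0,0,0]
    - [0,0,0]
    - [0,0,0]
    - [0,0,0]
    - [0,0,0]
    - [0,0,0]
    - [0,0,0]
    - [0,0,0]
  hand: [0.15,0.15,0.15,0.15,0.15,0.15,0.15,0.15]

```text
time_s: 16.62
ee_pos: [0.4926, -0.0063, 0.1733]
eef_rot: [3.139, 0.001, 3.092]
wrist_force: [0.1, 1.0, -0.0]
finger_gap: 0.0136
grip_force: 0.0
```

```bash
python3 - <<'E'
from meas import *
c=shot('top');s=shot('scene');p=env.read_state();print(p['ee_pos'],p['wrist_force'])
m,_=masks(c)
for k in m: print(k,[(int(a),ce.round(1).tolist()) for a,ce,_ in blobs(m[k])])
a=cv2.resize(c['frame'][90:290,130:530],(800,400),interpolation=cv2.INTER_CUBIC)
b=np.hstack([cv2.resize(s['frame'][220:310,310:410],(222,200)),cv2.resize(s['frame'][90:310,230:450],(200,200)),cv2.resize(c['frame'][100:160,340:430],(378,200))])
cv2.imwrite('pics/end.png',np.vstack([a,b])[:,:,::-1])
E
```

```text
[ 0.49385863 -0.01028372  0.1732166 ] [ 0.5455928  -0.33605056 -0.17425017]
red [(164, [252.6, 115.3]), (83, [255.9, 141.9]), (52, [264.5, 273.5]), (23, [402.0, 274.3])]
green [(155, [385.7, 118.1]), (77, [386.4, 145.0]), (347, [589.7, 153.2])]
yellow []
```

View pics/end.png

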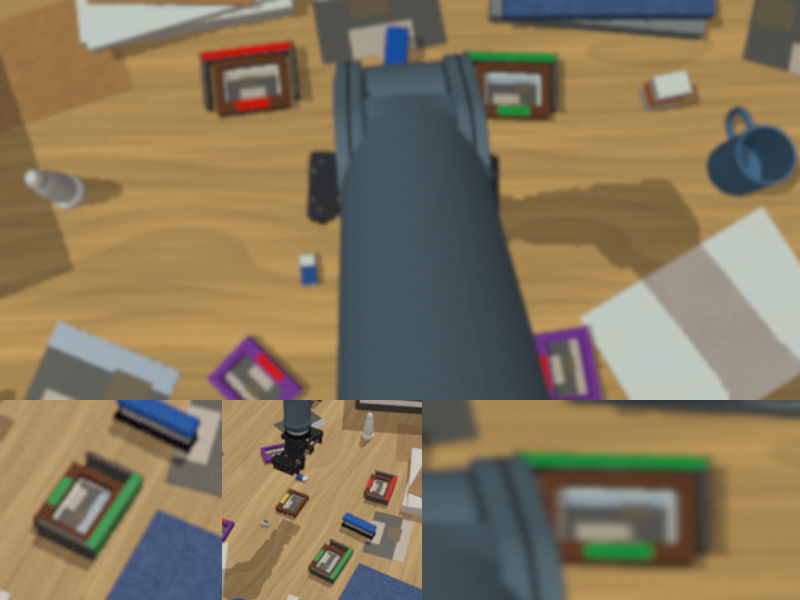

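Both frames sit flush against their back walls: the red tag is at (256,142) under the strip at (253,115), and the green tag is at (386,145) under the strip at (386,118). The yellow frame and the bystanders look undisturbed. I'll do one check of the tag-to-strip distance (about 75 mm expected) and then hand in.

```bash
python3 - <<'E'
from h import *
c=shot('top'); ok=True
for n,s,t,o,a in(('red',(252.7,115.2),(255.9,141.9),(.693,.196),.105),('green',(384.9,118.1),(386.4,145.0),(.675,-.1617),-.055)):
    d=onz(c,s,.024)[:2]-onz(c,t,.018)[:2]; R=np.array([[np.cos(a),-np.sin(a)],[np.sin(a),np.cos(a)]])
    l=d@R; print(n,l.round(4)); ok&=abs(l[0]-.0745)<.008 and abs(l[1])<.009
print(ok)
if ok: print(env.close_job())
E
```

```text
red [0.0757 0.0002]
green [0.075 0.005]
True
the job is handed in; nothing more can be done
None
```

I slid the red-tagged and green-tagged frames home into their matching nests, square against the back walls, and handed the job in at about 17 s; the yellow-tagged frame and bystanders looked undisturbed in the last pictures, but no verdict was returned.

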